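# Seat the sprayer's brass extension tube in the V-cradle

### The arm

A 6-joint arm with a two-finger parallel gripper is mounted at the origin on the work surface. World frame = base frame: x ahead of the robot, y to its left, z up, the work surface at z = 0. Lengths are in m, angles in rad, forces in N, time in s.
With the tool pointing down it reaches from about 0.275 to 0.875 m from the base axis. Payload 12.5 kg.
Tool frame: the origin (TCP) lies on the centre line of the jaws, within the pads' length; the fingertips stand r.finger_overhang ahead of it and the grasp point (between the pads) lies 3 mm ahead of it (r.finger_overhang is the distance from the TCP to the fingertips, in m); z points along the fingers, y is the direction in which the jaws open and shut (so a half turn about z gives the same grasp; the last joint's range is limited). The gripper opens to 85 mm and grips with 20 to 120 N. Pads are 22 mm wide; open, the fingers measure 114 mm over their backs; the gripper's body (76 mm by 85 mm) begins 54 mm behind the grasp point. The pads swing forward as they close: fully open they stand 13 mm farther back than shut.
Start: joints at [-1.303, 0.351, 1.652, -0, 1.139, -0.085], TCP at [0.19, -0.516, 0.253] pointing down, gripper open.
Joint ranges: [-2.75, 2.75], [-0.79, 2.1], [0.01, 2.65], [-1.57, 4.71], [0.07, 3.14], [-2.87, 2.87]. Speed limits (rad/s): [2.22, 2.22, 2.79, 3.14, 3.14, 3.14].

### API

Orientations are given as a unit quaternion [x, y, z, w].
In Python, from cell import r, optics gives the robot as it stands. The module is installed in compiled form; this text tells all that it offers. Calls block until the motion is done:
- r.move_to(position, orientation): joint-space move of the TCP to a pose.
- r.move_linear(position, rot=None, vel=0.15): straight line of the TCP; rot=None keeps the orientation; vel is the mean speed in m/s.
- r.set_joints(angles): joint-space move.
- r.set_gripper(opening, squeeze=None): opening from 0.0 (shut) to 1.0 (fully open); squeeze is the grip in N (None keeps the last); returns when the fingers have stopped.
- r.sleep(seconds).
- r.inverse_kinematics(position, orientation): joint angles nearest the present ones, or None.
- optics.get_image(name): name is "side" or "top" or "wrist"; returns a dict with "pixels" (420x560x3 uint8, red, green, blue), "depth" (420x560 float32, m along the optical axis (not along the pixel's ray), 0 where there is no reading), "fx", "fy", "cx", "cy" (pixels), "camera_from_world" (4x4, takes a point from world to camera coordinates); the wrist camera has in their place "mount" (4x4, takes a point from camera to tool coordinates, whose origin is the TCP and whose axes are the flange's). Camera axes: x right, y down, z forward; pixel columns grow to the right and rows downward; lengths in m; the calibration is good to about 2 mm. The wrist camera is an equidistant fisheye: a pixel r from the principal point sees the ray r / f radians off the axis. A picture is of the moment at which its call begins: read the wrist's pose just before it.
A pose or a line that the arm cannot do raises r.PlanningError and nothing moves.
- r.hand_in(): hands the job in, once; it reports no verdict.
Readings, each from a call of its own:
- r.current_t(): time.
- r.current_q(): joint angles.
- r.current_qvel(): joint speeds.
- r.current_effort(): joint torques, N m.
- r.current_tool_pos(): TCP position.
- r.current_ee_rot(): TCP orientation.
- r.current_contact_force(): force on the tool from outside, world axes, zero at the start.
- r.current_torque(): the same for the moment, N m.
- r.current_opening(): opening from 0.0 (shut) to 1.0 (fully open).
Only numpy, scipy, OpenCV 4.12 (cv2) and the standard library are available. Lean on these libraries where they do the work, as an engineer would, in place of code of your own. Each camera call takes 0.05 s, during which the arm holds its last target. There are 200 camera calls.

### The job

Lift the brass extension tube of the sprayer off its wire rest and lay it gently in the wooden V-cradle, nozzle end towards the sprung back stop. Then push it along the groove until it lies on both flanks and bears on the stop, wherever that is set, keep it pressed on the stop with about 8 N for a good second, never with more than 12 N, then let go and leave it seated, still touching the stop. Leave the sprayer, saucer, widger and buckets where they are.

Things in the scene. Friction and masses are not known exactly. Their poses are not given: they have to be found in the camera images.
- tube_mid (a point): Middle of the loose brass tube, on its axis: round, 24 mm in diameter, 210 mm long in all, about 0.14 to 0.24 kg; the last 12 mm at the nozzle end step down to 16 mm diameter, the tail end is flat. x runs along the tube to the nozzle end. It starts level on the wire rest, axis 45 mm above the deck. It can roll about its axis, so only the direction of x is of use.
- nozzle_end (a point): Centre of the flat nozzle face of the tube, 105 mm from tube_mid along its x.
- tube: The whole brass tube: origin and axes as tube_mid.
- cradle: Fixed wooden V-cradle. Origin on the deck midway between the saddles; x along the groove towards the back stop, y left, z up. Base 64 mm wide, 10 mm thick, from x = -90 to +160 mm. Two V saddles, x = -82 to -46 and +46 to +82 mm, with a 92 mm gap between for the fingers. Flanks slope 45 degrees; the V's mouth is 48 mm wide, 57 mm above the deck.
- groove_mid (a point): Point on the axis of the seated tube, 50 mm above the cradle's origin; axes as the cradle. The waxed flanks are slippery: the tube slides with 0.5 to 1.5 N, but pressing it down or sideways adds drag, which takes away from what reaches the stop. When it is home its tail end stands 8 mm or more out past the near saddle, free to be pushed.
- flank_left: Left (+y) flank faces of both saddles, part of the cradle and with the cradle's origin and axes.
- flank_right: Right (-y) flank faces of both saddles, part of the cradle and with the cradle's origin and axes.
- stop: Back stop at the cradle's +x end: rail, carriage, buffer (origin and axes of the cradle). A carriage, 44 mm wide, top 68 mm above the deck, is clamped somewhere on the rail. It carries a steel buffer head, 20 mm across, on the groove's axis, sprung 6 N per mm and damped (meet it slowly, 10 mm/s). Its face stands 89 to 117 mm along x from groove_mid: this setting is not reported, feel for it.
- rest: Fixed wire rest: wooden base 160 x 56 x 8 mm, origin under its middle, x along the resting tube. Two steel wire V's, 60 mm either side of the middle, reach 45 mm above the deck and 20 mm either side; the space between them is free for the fingers.
- sprayer: Yellow pump sprayer, 124 mm across and 260 mm high, standing at the left edge of the work; leave it.
- saucer: Chipped terracotta saucer, 116 mm across, 22 mm high, origin under its centre; leave it.
- widger: Widger, 200 mm long, wooden handle and narrow steel blade, lying flat on the deck in the middle; leave it.
- buckets: Stacked pair of small aluminium buckets, 112 mm across, 120 mm high, on the right; leave them.
There are look-alikes about, which are no part of the job. Several things have the shape of the tube; the one meant has the colours described above.

How it is judged:
By the outcome, as a careful person would: the job done as asked, in the order asked, and still so for the second after the job is handed in, with the robot touching nothing.
It also fails if it takes over 70 s, if anything falls off the work surface, if the arm or the gripper's body presses on something with over 40 N, if the wrist force passes 120 N, or if a joint passes its speed limit or range.

## Working session

There is one attempt and no reset: what is moved stays moved. The work goes in short steps, each a Python script; the robot and the scene stay as the last script left them, time stands still between calls to the robot, and variables do not carry over. Pictures are saved under pics/ and viewed, about 8 in all and at most 12, crops included, and the job is handed in when it is done.

```bash
mkdir -p pics; ls; python3 - <<'E'
from cell import r,optics
import cv2,numpy as np
for n in("top","side"):
    d=optics.get_image(n); cv2.imwrite(f"pics/{n}0.png",d["pixels"][:,:,::-1]); np.savez(f"{n}0.npz",**d)
    print(n,d["fx"],d["cx"],d["cy"],np.round(d["camera_from_world"],3).tolist(),(d["depth"]>0).mean())
print(r.finger_overhang,r.current_ee_rot(),r.current_t(),r.current_contact_force(),r.current_tool_pos())
E
```

```text
pics
top 387.297483584918 276.70408809611234 206.20112856794356 [[0.021, -1.0, -0.003, -0.05], [-0.998, -0.021, -0.054, 0.557], [0.054, 0.004, -0.999, 1.39], [0.0, 0.0, 0.0, 1.0]] 0.9958971088435374
side 446.4240714676962 282.6721883350787 207.65920263586344 [[-0.955, -0.296, 0.016, 0.525], [-0.227, 0.696, -0.681, 0.191], [0.191, -0.654, -0.732, 1.222], [0.0, 0.0, 0.0, 1.0]] 0.9959863945578231
0.022 [ 9.84478761e-01  1.75502954e-01 -5.68867436e-05 -5.29030210e-04] 0.1 [ 0.47852753 -0.25980631  0.82920124] [ 0.1900008  -0.51583941  0.2528163 ]
```

View pics/top0.png

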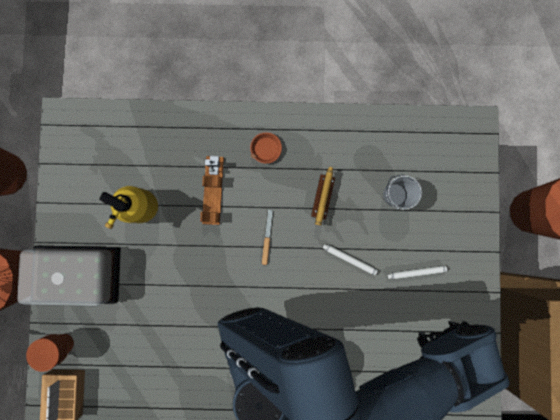

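View pics/side0.png

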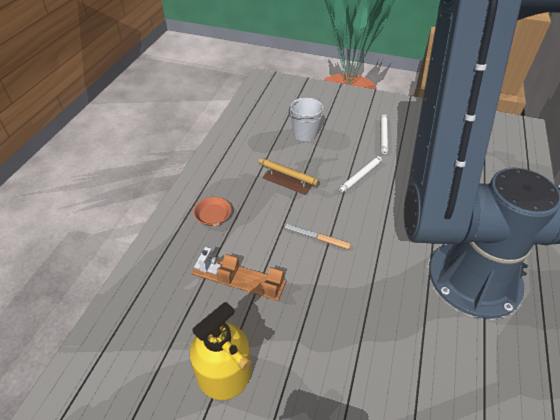

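Top view: the brass tube on its rest is at about (325,195), the cradle at (213,190) with its stop at the far end, near (213,163). In the side view the tube runs (262,162)–(318,183). The white tubes are look-alikes. Next I'll get rough poses and a wrist view of each.

```bash
cat > h.py <<'E'
import numpy as np,cv2
from cell import r,optics
from scipy.spatial.transform import Rotation as R
def pts(d,mask):
    v,u=np.nonzero(mask&(d["depth"]>0)); z=d["depth"][v,u]
    c=np.c_[(u-d["cx"])/d["fx"]*z,(v-d["cy"])/d["fy"]*z,z]
    T=np.linalg.inv(d["camera_from_world"]); return c@T[:3,:3].T+T[:3,3]
def down(yaw): # tool z down; tool x at heading yaw
    return (R.from_euler('z',yaw)*R.from_euler('x',np.pi)).as_quat()
def wrist(name):
    p=r.current_tool_pos();q=r.current_ee_rot();d=optics.get_image("wrist")
    T=np.eye(4);T[:3,:3]=R.from_quat(q).as_matrix();T[:3,3]=p
    d["W"]=T@d["mount"]; cv2.imwrite(f"pics/{name}.png",d["pixels"][:,:,::-1]);np.savez(name+".npz",**d); return d
def ray(d,u,v):
    a=np.array([u-d["cx"],v-d["cy"]],float);n=np.hypot(*a)+1e-9;th=n/d["fx"]
    c=np.r_[a/n*np.sin(th),np.cos(th)]; return d["W"][:3,3],d["W"][:3,:3]@c
def onz(d,u,v,z):
    o,k=ray(d,u,v); return o+k*(z-o[2])/k[2]
def wpts(d,mask):
    v,u=np.nonzero(mask&(d["depth"]>0)); a=np.c_[u-d["cx"],v-d["cy"]];n=np.hypot(*a.T)+1e-9;z=d["depth"][v,u]
    c=np.c_[a/n[:,None]*np.tan(n/d["fx"])[:,None]*z[:,None],z]; return c@d["W"][:3,:3].T+d["W"][:3,3]
E
python3 - <<'E'
from h import *
d=dict(np.load("top0.npz")); hsv=cv2.cvtColor(d["pixels"],cv2.COLOR_RGB2HSV)
def show(n,x0,x1,y0,y1,lo,hi,zlo):
    m=cv2.inRange(hsv,lo,hi)>0; b=np.zeros_like(m);b[y0:y1,x0:x1]=1;m&=b
    P=pts(d,m);P=P[P[:,2]>zlo];(c,s,a)=cv2.minAreaRect(P[:,:2].astype(np.float32));k=P[:,:2]-P[:,:2].mean(0)
    e=np.linalg.svd(k,full_matrices=0)[2][0];t=k@e
    print(n,len(P),"mean",P.mean(0).round(4),"rect",np.round(c,4),np.round(s,4),"yaw",np.arctan2(e[1],e[0])*57.3, np.ptp(t),"z",P[:,2].max(),P[:,2].min())
show("tube",300,345,155,235,(15,90,60),(32,255,255),.02)
show("cradle",195,230,150,230,(0,90,40),(18,255,255),-.01)
T=np.linalg.inv(d["camera_from_world"]);print(T[:3,3])
E
```

```text
tube 381 mean [ 0.5954 -0.2035  0.0546] rect [ 0.5972 -0.2049] [0.0239 0.2087] yaw 168.16403651331055 0.20869945461579809 z 0.06387062052627046 0.04180373169451368
cradle 1044 mean [0.5924 0.1968 0.0233] rect [0.6129 0.1998] [0.068  0.2487] yaw 177.08687268562176 0.24875022116229514 z 0.06168304191426244 -0.0047724916002094275
[ 0.48269582 -0.04316551  1.41773995]
```

```bash
python3 - <<'E'
from h import *
r.move_to([.58,-.205,.27],down(-.206)); w=wrist("w_tube")
print(w["fx"],w["cx"],w["cy"],np.round(w["mount"],3).tolist(),r.current_q().round(2))
r.move_to([.58,.197,.27],down(-.05)); w=wrist("w_crad"); print(r.current_q().round(2),r.current_t(),r.current_contact_force())
a=cv2.imread("pics/w_tube.png");b=cv2.imread("pics/w_crad.png");cv2.imwrite("pics/both.png",cv2.resize(np.hstack([a,b]),(800,300)))
E
```

```text
325.19226210127806 279.2795123149486 203.01547639976442 [[0.0, -0.95, -0.313, 0.079], [1.0, 0.0, 0.0, 0.001], [0.0, -0.313, 0.95, -0.121], [0.0, 0.0, 0.0, 1.0]] [-0.42  0.45  1.45 -0.    1.23  1.36]
[ 0.25  0.45  1.46 -0.    1.23  1.87] 3.5083 [-0.47778374  0.21541776  0.48368444]
```

View pics/w_tube.png

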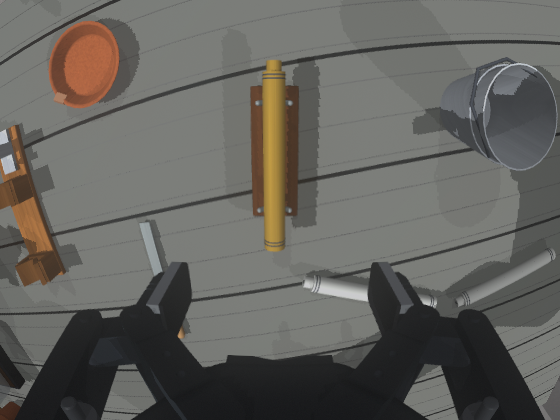

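View pics/w_crad.png

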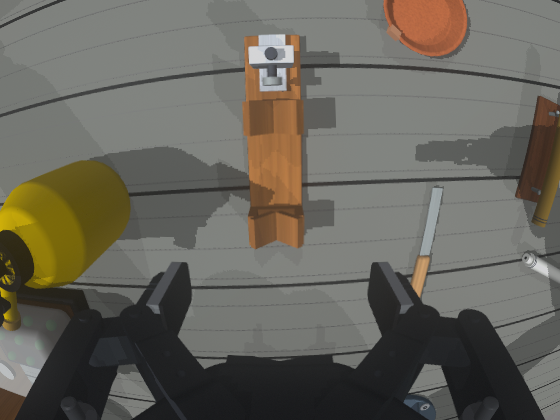

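The tube's stepped nozzle end is the far one, at (274,62), and its plain tail is at (274,248). The cradle's stop, at (271,60), is also at its far end, so the tube needs no reversal. Next are precise poses from the wrist depth.

```bash
python3 - <<'E'
from h import *
def rect(P):
    c,s,a=cv2.minAreaRect((P[:,:2]*1000).astype(np.float32));b=cv2.boxPoints((c,s,a))
    e=[b[1]-b[0],b[2]-b[1]];L=max(e,key=np.linalg.norm);L=L*np.sign(L[0]);return np.round(c,1),np.round(s,1),round(float(np.arctan2(L[1],L[0])),4)
w=dict(np.load("w_tube.npz"));hsv=cv2.cvtColor(w["pixels"],cv2.COLOR_RGB2HSV)
m=cv2.inRange(hsv,(15,90,60),(32,255,255))>0;b=np.zeros_like(m);b[50:260,240:310]=1;P=wpts(w,m&b);P=P[P[:,2]>.035]
print("tube",len(P),rect(P),P[:,2].max(),np.percentile(P[:,2],90))
e=np.linalg.svd(P[:,:2]-P[:,:2].mean(0),full_matrices=0)[2][0];print("svd yaw",np.arctan(e[1]/e[0]),P[:,:2].mean(0))
# ray edges: tail mid / nozzle mid at z
print("nozzle top",onz(w,274,59,.053),"tail",onz(w,274,250,.057))
w=dict(np.load("w_crad.npz"));hsv=cv2.cvtColor(w["pixels"],cv2.COLOR_RGB2HSV)
m=cv2.inRange(hsv,(0,90,40),(20,255,255))>0;b=np.zeros_like(m);b[30:255,235:310]=1;Q=wpts(w,m&b)
print("z hist",np.histogram(Q[:,2],bins=np.arange(-.01,.075,.005)))
B=Q[(Q[:,2]>.006)&(Q[:,2]<.014)];print("base",len(B),rect(B))
S=Q[(Q[:,2]>.03)&(Q[:,2]<.065)]
for n,s in(("near",S[S[:,0]<.578]),("far",S[S[:,0]>.578])):print(n,len(s),rect(s),s.min(0),s.max(0))
# deck heights
m=np.zeros_like(m);m[100:160,330:380]=1;D=wpts(w,m);print("deck",np.median(D[:,2]))
m=np.zeros_like(m);m[36:95,248:298]=1;C=wpts(w,m&(hsv[...,1]<60));C=C[C[:,2]>.03];print("carriage",rect(C),C.min(0),C.max(0))
E
```

```text
tube 3981 (array([ 596.7, -203.8]), array([ 24.3, 209.6]), -0.2029) 0.05943896700084672 0.057661575270499865
svd yaw -0.20647286629558795 [ 0.60051707 -0.20479629]
nozzle top [ 0.69998245 -0.2259771   0.053     ] tail [ 0.49544756 -0.18244209  0.057     ]
z hist (array([   0,    4,   19,  944, 4503,   75,  167,   24,  179,  620,  627,
        784,  968,  658,    0,    1]), array([-0.01 , -0.005,  0.   ,  0.005,  0.01 ,  0.015,  0.02 ,  0.025,
        0.03 ,  0.035,  0.04 ,  0.045,  0.05 ,  0.055,  0.06 ,  0.065,
        0.07 ]))
base 5435 (array([633.8, 199.6]), array([ 63.8, 206.8]), -0.0304)
near 1774 (array([514.3, 203.2]), array([63.3, 37. ]), 1.5443) [0.49546578 0.1711808  0.03005057] [0.53352946 0.23523482 0.05876019]
far 2062 (array([641.4, 199.3]), array([63.7, 36.6]), 1.5466) [0.6226666  0.16738534 0.03204349] [0.66037407 0.23100057 0.05998704]
deck 0.000767924158553257
carriage (array([695.3, 197.7]), array([43.8, 39.1]), 1.5508) [0.67565019 0.17547723 0.03005826] [0.71517342 0.21941074 0.08041084]
```

```bash
python3 - <<'E'
from h import *
y=-.205;u=np.array([np.cos(y),np.sin(y),0]);g=np.array([.5967,-.2042,0])+.003*u
r.set_gripper(1.0)
r.move_to(list(g+[0,0,.17]),down(y))
r.move_linear(list(g+[0,0,.048]),vel=.08)
f0=r.current_contact_force();r.set_gripper(0.0,35)
print("opening",r.current_opening(),r.current_contact_force()-f0,r.current_tool_pos())
r.move_linear(list(g+[0,0,.055]),vel=.03)
r.move_linear(list(g+[0,0,.17]),vel=.1);r.sleep(.3)
print("lifted",r.current_opening(),r.current_contact_force()-f0,r.current_torque(),r.current_t())
c=-.0305;R2=lambda v:np.array([.5779,.2013,0])+[v*np.cos(c),v*np.sin(c),0]
t=R2(-.017)
r.move_linear([.6,0,.17],vel=.2)
r.move_linear(list(t+[0,0,.17]),rot=down(c),vel=.15);r.sleep(.3)
wrist("held");print(r.current_tool_pos(),r.current_contact_force(),r.current_torque(),r.current_opening(),r.current_t())
E
```

```text
opening 0.26950855424012704 [1.5987247  4.33821147 2.4380722 ] [ 0.5998114  -0.20408795  0.0482184 ]
lifted 0.2658286863196918 [ 0.50149036 -1.19206257 -1.38844269] [ 0.01159657 -0.0153647  -0.0055951 ] 9.5083
[0.56097141 0.20162364 0.16999464] [ 0.2203914  -0.48547395 -2.02760939] [ 0.05422902  0.01146462 -0.05499345] 0.2685544092180282 12.55
```

View pics/held.png

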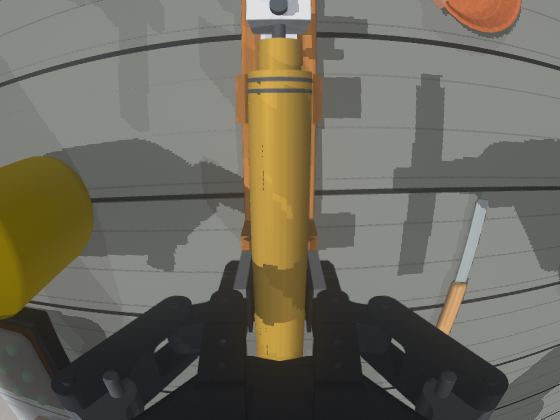

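The tube is held level and in line with the groove, with the nozzle at about (280,38) just short of the buffer at (279,30). I'll measure its pose in the grip, then lower.

```bash
python3 - <<'E'
from h import *
w=dict(np.load("held.npz"));hsv=cv2.cvtColor(w["pixels"],cv2.COLOR_RGB2HSV)
m=cv2.inRange(hsv,(17,90,60),(32,255,255))>0;b=np.zeros_like(m);b[30:230,235:325]=1;P=wpts(w,m&b);P=P[P[:,2]>.15]
c=-.0305;A=np.array([[np.cos(c),np.sin(c)],[-np.sin(c),np.cos(c)]]);X=(P[:,:2]-[.5779,.2013])@A.T*1000
print("x max",X[:,0].max())
for a in range(-20,100,15):
    k=(X[:,0]>a)&(X[:,0]<a+15)
    if k.sum()>20:
        Y=X[k,1];print(a,k.sum(),"mid y",round((np.percentile(Y,1)+np.percentile(Y,99))/2,2),"ztop",round(np.percentile(P[k,2],95)*1000,1))
E
```

```text
x max 85.33112288513253
10 1544 mid y -0.57 ztop 179.6
25 2397 mid y -0.57 ztop 179.7
40 2596 mid y -0.63 ztop 179.7
55 2293 mid y -0.72 ztop 179.8
70 1764 mid y -0.8 ztop 179.1
```

```bash
python3 - <<'E'
from h import *
p=r.current_tool_pos();p[1]=.2018+.0005;q=down(-.0305)
r.move_linear(list(p),vel=.05)
p[2]=.058;r.move_linear(list(p),vel=.1);r.sleep(.3)
f0=r.current_contact_force()
for i in range(30):
    p[2]-=.0004;r.move_linear(list(p),vel=.01)
    f=np.mean([r.current_contact_force() for _ in range(3)],0)-f0
    print(round(p[2]*1000,1),f.round(2))
    if np.linalg.norm(f)>2: break
print(r.current_opening(),r.current_t())
E
```

```text
57.6 [0.16 0.7  0.99]
57.2 [-0.07  0.5   0.66]
56.8 [-0.2   0.59  1.06]
56.4 [-0.53  1.37  0.75]
56.0 [-0.26  0.49  0.27]
55.6 [-0.83  0.24  0.4 ]
55.2 [-0.79  1.15  0.86]
54.8 [-1.11  0.58  1.35]
54.4 [-0.7   0.24  1.11]
54.0 [ 0.43 -0.07  0.46]
53.6 [-1.17 -0.09  3.07]
0.2693995836249566 17.1167
```

```bash
python3 - <<'E'
from h import *
def F(n=10):
    s=[]
    for _ in range(n): s.append(r.current_contact_force()); r.sleep(.01)
    return np.mean(s,0)
p=r.current_tool_pos();z=.0536;f=F();print(f)
for i in range(3):
    z-=.0003;p[2]=z;r.move_linear(list(p),vel=.01);f=F(5);print(z,f.round(2))
    if f[2]>4: break
o=r.current_opening()
for k in (.02,.04,.07,.12,.2): r.set_gripper(min(1,o+k),20)
r.set_gripper(.7);print("released",F(),r.current_opening())
p[2]=.17;r.move_linear(list(p),vel=.1)
c=-.0305;r.move_to([.53,.2028,.27],down(c));wrist("laid")
w=dict(np.load("laid.npz"));hsv=cv2.cvtColor(w["pixels"],cv2.COLOR_RGB2HSV)
m=cv2.inRange(hsv,(18,110,60),(32,255,255))>0;b=np.zeros_like(m);b[:,230:330]=1;P=wpts(w,m&b);P=P[P[:,2]>.035]
A=np.array([[np.cos(c),np.sin(c)],[-np.sin(c),np.cos(c)]]);X=(P[:,:2]-[.5779,.2013])@A.T*1000
print("x",X[:,0].min(),X[:,0].max())
for a in range(-120,100,20):
    k=(X[:,0]>a)&(X[:,0]<a+20)
    if k.sum()>20:
        Y=X[k,1];print(a,k.sum(),"mid y",round((np.percentile(Y,1)+np.percentile(Y,99))/2,2),"ztop",round(np.percentile(P[k,2],95)*1000,1))
print(r.current_t())
E
```

```text
[-0.52734988 -1.75732508  0.52552058]
0.0533 [-1.45 -3.45  4.74]
released [ 0.30907059 -0.15083559 -0.13181441] 0.702137424231099
x -124.67984908774505 85.36923339551213
-120 266 mid y -0.46 ztop 63.1
-100 359 mid y 0.13 ztop 63.3
-80 395 mid y -0.46 ztop 63.3
-60 410 mid y 0.22 ztop 63.2
-40 416 mid y -0.45 ztop 63.2
-20 439 mid y 0.14 ztop 63.3
0 454 mid y 0.13 ztop 63.5
20 437 mid y 0.08 ztop 63.3
40 455 mid y 0.09 ztop 63.2
60 304 mid y 0.12 ztop 63.0
80 74 mid y 0.1 ztop 59.1
20.8833
```

View pics/laid.png

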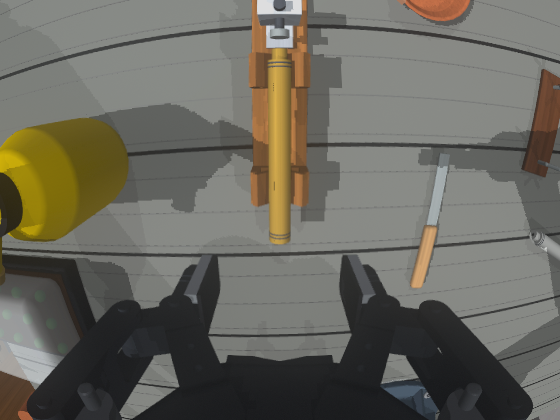

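The tube is level in both saddles (top at 63.2 mm along its whole length). Its tail is at about (280,242), cradle x −125 mm, and the nozzle is at +85 mm, short of the buffer. Next I'll push the tail with shut fingers.

```bash
cat > push.py <<'E'
from h import *
c=-.0305;u=np.array([np.cos(c),np.sin(c),0]);O=np.array([.5779,.2015,.0535])
at=lambda x:list(O+x*u)
def F(n=8):
    s=[]
    for _ in range(n): s.append(r.current_contact_force()); r.sleep(.004)
    return np.mean(s,0)
E
python3 - <<'E'
from push import *
r.set_gripper(0.0,20);x=-.145
a=np.array(at(x));r.move_linear(list(a+[0,0,.1]),rot=down(c),vel=.15);r.move_linear(list(a),vel=.08);r.sleep(.4)
f0=F(30);print("tare",f0,r.current_t());np.save("f0.npy",f0);log=[];drag=[]
while x<-.085 and r.current_t()<50:
    x+=.0005;r.move_linear(at(x),vel=.01);f=-(F()-f0)@u;log.append((round(x*1e3,2),round(f,2)))
    if f>3.0: break
print(log,r.current_t(),(F(20)-f0).round(2))
np.save("x.npy",x)
E
```

```text
tare [0.15519963 0.1889529  0.71430263] 24.4333
[(-144.5, np.float64(0.1)), (-144.0, np.float64(-0.03)), (-143.5, np.float64(-0.38)), (-143.0, np.float64(-0.07)), (-142.5, np.float64(0.14)), (-142.0, np.float64(0.28)), (-141.5, np.float64(0.67)), (-141.0, np.float64(-0.43)), (-140.5, np.float64(-0.19)), (-140.0, np.float64(0.04)), (-139.5, np.float64(0.18)), (-139.0, np.float64(0.01)), (-138.5, np.float64(1.12)), (-138.0, np.float64(0.48)), (-137.5, np.float64(0.41)), (-137.0, np.float64(-0.84)), (-136.5, np.float64(-0.41)), (-136.0, np.float64(-0.6)), (-135.5, np.float64(0.61)), (-135.0, np.float64(-0.58)), (-134.5, np.float64(0.7)), (-134.0, np.float64(0.64)), (-133.5, np.float64(0.26)), (-133.0, np.float64(1.07)), (-132.5, np.float64(0.73)), (-132.0, np.float64(0.68)), (-131.5, np.float64(0.8)), (-131.0, np.float64(0.33)), (-130.5, np.float64(0.47)), (-130.0, np.float64(0.92)), (-129.5, np.float64(1.53)), (-129.0, np.float64(0.25)), (-128.5, np.float64(-0.17)), (-128.0, np.float64(0.45)), (-127.5, np.float64(2.06)), (-127.0, np.float64(0.55)), (-126.5, np.float64(0.08)), (-126.0, np.float64(0.28)), (-125.5, np.float64(0.27)), (-125.0, np.float64(0.51)), (-124.5, np.float64(0.14)), (-124.0, np.float64(1.61)), (-123.5, np.float64(1.13)), (-123.0, np.float64(0.38)), (-122.5, np.float64(0.49)), (-122.0, np.float64(2.57)), (-121.5, np.float64(5.02))] 36.1833 [-4.96  1.83  1.85]
```

```bash
python3 - <<'E'
from push import *
f0=np.load("f0.npy");x=float(np.load("x.npy"));g=lambda n=25:(F(n)-f0)
for i in range(15):
    x+=.0001;r.move_linear(at(x),vel=.005);v=g();f=-v@u;print(round(x*1e3,2),v.round(2),round(f,2))
    if f>8.0: break
t=r.current_t();L=[]
while r.current_t()-t<1.8: L.append(-g(30)@u)
print("hold",np.round(L,2),r.current_t());np.save("x.npy",x)
E
```

```text
-121.4 [-5.5   1.83  1.42] 5.55
-121.3 [-6.25  0.82  3.3 ] 6.27
-121.2 [-5.6   0.56  3.5 ] 5.61
-121.1 [-7.5   2.01  3.33] 7.56
-121.0 [-6.99  1.71  3.47] 7.03
-120.9 [-7.19  1.65  3.28] 7.24
-120.8 [-7.79  1.16  3.76] 7.82
-120.7 [-7.97  1.44  4.85] 8.01Traceback (most recent call last):
  File "<stdin>", line 7, in <module>
  File "<stdin>", line 2, in <lambda>
  File "push.py", line 6, in F
    for _ in range(n): s.append(r.current_contact_force()); r.sleep(.004)
                                                            ~~~~~~~^^^^^^
ValueError: time passes only in moves, steps and waits
```

```bash
python3 - <<'E'
from push import *
f0=np.load("f0.npy");x=-.1207;dz=0
def g(n=6):
    s=[]
    for _ in range(n): r.sleep(.02); s.append(r.current_contact_force())
    return np.mean(s,0)-f0
def go(): p=np.array(at(x));p[2]+=dz;r.move_linear(list(p),vel=.005)
print(r.current_tool_pos(),r.current_t(),g())
for i in range(12):
    v=g();f=-v@u;print(round(x*1e3,2),round(dz*1e3,2),v.round(2))
    if v[2]>2: dz+=.0001
    elif f<8.3: x+=.0001
    else: break
    go()
t=r.current_t();L=[]
while r.current_t()-t<1.8: L.append(g(10))
print("hold",np.round(L,1).tolist(),np.mean(L,0),r.current_t());np.save("x.npy",[x,dz])
E
```

```text
[0.45644733 0.20515532 0.05340421] 38.1833 [-7.94807185  1.90169637  4.17710378]
-120.7 0.0 [-7.89  1.83  4.18]
-120.7 0.1 [-7.57  1.62  2.76]
-120.7 0.2 [-7.16  1.63  1.3 ]
-120.6 0.2 [-7.12  1.83  1.75]
-120.5 0.2 [-7.38  2.16  2.  ]
-120.5 0.3 [-7.08  1.98  0.93]
-120.4 0.3 [-7.48  2.04  0.82]
-120.3 0.3 [-7.35  2.62  1.15]
-120.2 0.3 [-7.98  2.3   1.54]
-120.1 0.3 [-8.12  2.51  2.02]
-120.1 0.4 [-7.61  2.41  0.97]
-120.0 0.4 [-8.07  2.41  1.69]
hold [[-8.5, 2.5, 1.7], [-8.8, 2.6, 1.1], [-8.6, 2.6, 1.2], [-8.5, 2.6, 1.7], [-8.5, 3.0, 1.6], [-8.5, 2.7, 1.4], [-8.6, 2.8, 1.4], [-8.5, 2.4, 1.4], [-8.7, 2.7, 1.2], [-8.5, 2.7, 1.2], [-8.5, 2.1, 1.3]] [-8.56111797  2.61461592  1.36994533] 44.3167
```

```bash
python3 - <<'E'
from push import *
f0=np.load("f0.npy");x,dz=np.load("x.npy");dy=0
def g(n=5):
    s=[]
    for _ in range(n): r.sleep(.02); s.append(r.current_contact_force())
    return np.mean(s,0)-f0
def go(): p=np.array(at(x));p[2]+=dz;p[1]+=dy;r.move_linear(list(p),vel=.005)
for i in range(22):
    v=g();f=-v@u;lat=v@[-u[1],u[0],0];print(round(x*1e3,2),dy,dz,v.round(2),round(f,2))
    if lat>.8: dy+=.00015
    elif v[2]>1.8: dz+=.0001
    elif f<8.9: x+=.0001
    else: break
    go()
t=r.current_t();L=[]
while r.current_t()-t<1.6: L.append(g(10))
print("hold",np.round(L,1).tolist(),np.mean(L,0),r.current_t());np.save("x.npy",[x,dz,dy])
E
```

```text
-119.9 0 0.0004 [-8.92  2.69  1.42] 9.0
-119.9 0.00015 0.0004 [-8.13  1.57  1.37] 8.17
-119.9 0.0003 0.0004 [-8.05  0.57  1.65] 8.07
-119.8 0.0003 0.0004 [-8.54  0.29  2.2 ] 8.54
-119.8 0.0003 0.0005 [-7.98  0.7   0.7 ] 7.99
-119.7 0.0003 0.0005 [-8.87  0.73  0.71] 8.89
-119.6 0.0003 0.0005 [-8.82  0.5   1.45] 8.83
-119.5 0.0003 0.0005 [-9.2   1.01  1.08] 9.23
hold [[-9.6, 0.7, 1.4], [-9.3, 0.8, 1.4], [-9.3, 0.6, 1.5], [-9.3, 1.0, 1.6], [-9.4, 0.9, 1.5], [-9.4, 0.9, 1.3], [-9.5, 0.9, 1.4], [-9.4, 0.6, 1.6], [-9.2, 0.6, 1.5], [-9.1, 0.8, 1.1]] [-9.34527847  0.77105272  1.42504832] 48.4
```

Held for 1.6 s at 9.3 N push. After flank drag, I estimate about 8 N at the stop. Next: back off slowly along the groove and check.

```bash
python3 - <<'E'
from push import *
x,dz,dy=np.load("x.npy");off=np.array([0,dy,dz])
r.move_linear(list(np.array(at(x-.004))+off),vel=.004)
r.move_linear(list(np.array(at(x-.02))+off),vel=.03)
p=np.array(at(x-.02));p[2]=.15;r.move_linear(list(p),vel=.12)
r.move_to([.56,.2028,.24],down(c));w=wrist("final");print(r.current_contact_force(),r.current_t())
hsv=cv2.cvtColor(w["pixels"],cv2.COLOR_RGB2HSV)
m=cv2.inRange(hsv,(18,110,60),(32,255,255))>0;b=np.zeros_like(m);b[:,230:330]=1;P=wpts(w,m&b);P=P[P[:,2]>.035]
A=np.array([[np.cos(c),np.sin(c)],[-np.sin(c),np.cos(c)]]);X=(P[:,:2]-[.5779,.2013])@A.T*1000
print("x",X[:,0].min(),X[:,0].max())
for a in range(-100,100,40):
    k=(X[:,0]>a)&(X[:,0]<a+20)
    if k.sum()>20: print(a,k.sum(),"ztop",round(np.percentile(P[k,2],95)*1000,1))
im=w["pixels"][:,:,::-1];cv2.imwrite("pics/final2.png",np.hstack([cv2.resize(im[0:140,210:350],(420,420),interpolation=2),cv2.resize(im,(380,285)).copy() if 0 else cv2.copyMakeBorder(cv2.resize(im,(380,285)),0,135,0,0,0)]))
E
```

```text
[-0.8105455  -0.68539186  0.45871036] 51.8917
x -93.1170679843301 97.78731136005958
-100 190 ztop 63.1
-60 453 ztop 63.3
-20 490 ztop 63.4
20 512 ztop 63.2
60 516 ztop 63.3
```

View pics/final2.png

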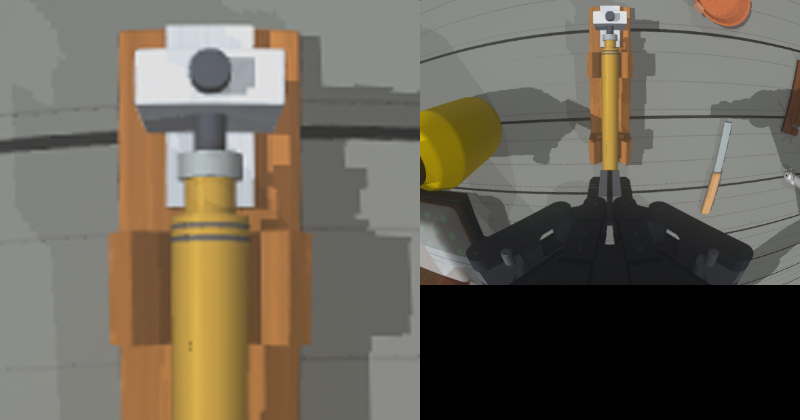

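The crop shows the nozzle meeting the buffer head at about (210,178) with no gap. The tube is level in both saddles and the robot is clear of it.

```bash
python3 -c "
from cell import r
r.hand_in()"
```

```text
the job is handed in; nothing more can be done
```

The brass tube is lying in the V-cradle, nozzle end against the back stop, and I handed the job in after about 52 s on the robot's clock. I lifted it off the wire rest, laid it down with roughly 5 N of contact, and pushed its tail along the groove with the fingers shut. The buffer face turned out to be about 98 mm from groove_mid.

- **Force on the stop:** It was not read directly. The push was 8.6 N for 1.8 s, then 9.3 N for 1.6 s after I trimmed out side and downward load. Allowing for flank drag, I estimate about 7 N and then about 8 N at the stop. The highest averaged push was about 9.6 N, below the 12 N limit.
- **After letting go:** I backed off at 4 mm/s. The last wrist view showed the nozzle touching the buffer with no visible gap. The tube top read 63.1–63.4 mm along its length, so it is level in both saddles.
- **Disagreement:** By camera depth the tube axis stands at about 51 mm, against the nominal 50 mm. That is within the 2 mm calibration.
- **Other objects:** I touched nothing else on the deck. The sprayer and widger looked unmoved in that view, but I did not check the saucer or buckets separately.

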